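Stamp a biscuit pack with the treadle press

TASK

A biscuit pack is waiting in the green date press. First flip the toggle on the grey power box fully over from OFF (red dot) to ON (green dot); then push the press's yellow treadle down to its stop, hold it there for a good second so the stamp takes, and let it rise fully again. Leave the power on, leave the pack where it lies in the press, and do not shift the other things on the table.

Things in the scene. Friction and masses are not known exactly. Their poses are not given: they have to be found in the camera images.
- press: Green bench date press, fixed to the table. Base 230 x 220 mm, 50 mm high; portal (two posts and a beam) over it, 250 mm high, 230 mm wide along x. Origin: centre of the base's underside. Its own -y side carries the treadle, which reaches out to y = -0.30 m; the portal stands at y = +0.02 m. It is turned about the vertical by some yaw
- treadle (a joint): Hinge of the yellow spring treadle (195 mm long, 75 mm wide, 12 mm thick, black ribbed rubber pad at its free end), rad: 0 = up at rest (rising 0.12 rad towards the free end), 0.30 = down on its stop. It comes back up by its spring. At the pad it takes about 4 N to start and 14 N at the stop, with about 45 mm of travel. The stamp bar comes down with it
- treadle_pad (a point): Centre of the top face of the treadle's black rubber pad (85 x 85 mm), 150 mm from the hinge and 12 mm above the treadle's mid-plane; about 95 mm over the table at rest and 50 mm at the stop. Moves with the treadle; its z axis is square to the pad
- treadle_hinge (a point): Point on the treadle's hinge axis, 65 mm over the table, axes those of the press: the hinge axis is x, the treadle extends along -y
- isolator: Grey power box, fixed to the table, 130 x 85 mm, 60 mm high (two dark cheeks up to 72 mm beside the toggle, 28 mm apart), origin at the centre of its underside. Red dot (OFF) on its own -x end, green dot (ON) on its +x end. It is turned about the vertical by some yaw
- toggle (a joint): Hinge of the toggle on the power box, rad: 0 = leaning 0.575 rad from upright towards the red dot (OFF), 1.15 = leaning 0.575 rad towards the green dot (ON). Stays where it is left; about 2 N at the knob moves it
- toggle_knob (a point): Centre of the toggle's red ball knob (28 mm diameter), 100 mm from the pivot at the end of a black rod 16 mm in diameter. Moves with the toggle
- toggle_pivot (a point): Pivot of the toggle, 68 mm over the table in the middle of the power box; axes those of the box: the toggle swings in its x-z plane, ON towards +x
- pack: Brown carton biscuit pack 60 x 130 x 45 mm lying on the press bed between two steel guides, under the stamp bar; origin at the centre of its underside
- loose_pack: Another such brown pack (60 x 130 x 45 mm) lying on the table near the treadle; origin at the centre of its underside. Not to be moved
- pack_stack: Stack of twelve brown packs, 243 x 130 x 136 mm; origin at the centre of its underside. Not to be moved
- dispenser: Orange tape dispenser 180 x 65 mm, 96 mm high, near the power box; origin at the centre of its underside, length along its x. Not to be moved
- bottle: Clear water bottle with green cap, 70 mm diameter, 230 mm high; origin at the centre of its underside. Not to be moved
- tape_roll: Blue tape roll, 100 mm diameter, 25 mm high, lying flat; origin at the centre of its underside. Not to be moved
- seed: Dark red seed used as a paperweight, 60 x 45 x 30 mm, on the paper pad; origin at the centre of its underside. Not to be moved
Not all that is in view belongs to the job. Of the things that look like the isolator, the middle-sized one is meant.

How it is judged (in metres and radians):
On the way, in this order (a step that is already met when the one before it is completed fails the run):
1. the toggle is flipped fully over to ON (value of joint toggle above 1 rad), for 0.1 s.
2. with the power on, the treadle is pushed down to its stop and held there (0.8 s) (value of joint treadle above 0.27 rad and value of joint toggle above 1 rad), for 0.8 s.
At the end, for the whole second after the job is handed in: The toggle is ON (within 0.15 rad of its end), the treadle has come back up (within 0.04 rad of rest) after having been held at its stop (within 0.03 rad) for 0.8 s with the power on, and the pack lies on the press bed within 15 mm of where it was; no other thing was shifted by more than 30 mm (value of joint toggle above 1 rad and value of joint treadle below 0.04 rad and z of pack in the frame of press below 0.055 m and distance of pack from where it was at the start of the episode below 0.015 m and linear speed of pack below 0.02 m/s); the robot touches nothing.
It fails at once if one of the other things on the table (dispenser, bottle, stack, tape roll, seed, loose pack) is shifted by more than 30 mm (distance of any of dispenser, bottle, pack_stack, tape_roll, seed, loose_pack from where it was at the start of the episode above 0.03 m).
It also fails if it takes over 42 s, if anything falls off the work surface, if the arm or the gripper's body presses on something with over 40 N, if the wrist force passes 120 N, or if a joint passes its speed limit or range.

ROBOT

A 7-joint arm with a two-finger parallel gripper is mounted at the origin on the work surface. World frame = base frame: x ahead of the robot, y to its left, z up, the work surface at z = 0. Lengths are in mm, angles in rad, forces in N, time in s.
With the tool pointing down it reaches from about 400 to 850 mm from the base axis. Payload 10.4 kg.
Tool frame: the origin (TCP) lies at the very end of the fingers, on their centre line; the grasp point (between the pads) lies 19 mm behind it; z points along the fingers, y is the line along which they close (so a half turn about z gives the same grasp; the last joint's range is limited). The gripper opens to 85 mm and grips with 20 to 120 N. Pads are 22 mm wide; open, the fingers measure 114 mm over their backs; the gripper's body (76 mm by 85 mm) begins 54 mm behind the grasp point. The pads swing forward as they close: fully open they stand 13 mm farther back than shut.
Start: joints at [1.082, 0.332, -0.065, 1.46, 0.022, 1.35, -0.088], TCP at [280.735, -558.426, 231.338] pointing down, gripper open.
Joint ranges: [-2.6, 2.6], [-0.5, 2.12], [-1.47, 1.34], [0.16, 2.42], [-1.27, 4.41], [0.06, 2.06], [-2.6, 2.6]. Speed limits (rad/s): [2.22, 2.22, 2.79, 2.79, 3.14, 3.14, 3.14].

INTERFACE

Orientations are given as a unit quaternion [x, y, z, w].
In Python, from station import robot gives the robot as it stands.
- The arm moves only by the tool carry_out, never from a script. Its arguments are lists of equal length, an entry for each row: "dp": the shift along the tool's x, y, z in mm, a list of three; "rotation": the turn, a rotation vector about the tool's x, y, z in rad, a list of three; "hand": the closure, from 0 (fully open) to 1 (shut). A call has 1 to 12 rows; each row is the pose to reach, as a shift and turn from the pose commanded when the call began, along the tool's axes at that moment; what a row does not reach only later rows make up. A row lasts 1/10 s, in which the tool goes at most 50 mm and 8.59 degrees, less where a joint would pass 70% of its speed; a pose out of reach is approached as far as the arm can. A call with a gripper value outside its range is refused whole. The fingers move at their own pace and stop on an object; the grip force is fixed at half the most. Time passes only in rows, so rows that repeat a pose let the fingers close. It gives the time, the measured TCP pose, the force, the opening and the grip force at its end, in the units of the state.
- robot.state(): the state, without advancing time (a new reading comes with each control period).
- robot.snapshot(name): name is "scene" or "top"; returns a dict with "img" (420x560x3 uint8, red, green, blue), "mtx" (3x3 intrinsics, pixels), "dist" ([k1, k2, p1, p2, k3] as OpenCV has them; the pictures are not rectified), "cam_to_world" (4x4, takes a point from camera to world coordinates). Camera axes: x right, y down, z forward; pixel columns grow to the right and rows downward; lengths in mm; the calibration is good to about 2 mm. A picture is of the moment at which its call begins. There is no depth.
- robot.close_job(): hands the job in; it is judged then, once.
The state is a dict: "clock": time; "joint_pos": joint angles; "joint_velocities": joint speeds; "tau": joint torques, N m; "eef_pos": TCP position; "tcp_rot": TCP orientation; "wrist_force": force on the tool from outside, world axes, zero at the start; "ft_torque": the same for the moment, N m; "grip_width": finger opening in mm; "grasp_force": force on a finger pad.
Only numpy, scipy, OpenCV 4.12 (cv2) and the standard library are available. Lean on these libraries where they do the work, as an engineer would, in place of code of your own. Each camera call takes 0.05 s, during which the arm holds its last target. There are 200 camera calls.

## Working session

There is one attempt and no reset: what is moved stays moved. The work goes in short steps, Python scripts to look and compute and a tool call to move; the robot and the scene stay as the last step left them, time stands still between calls to the robot, and variables do not carry over. Pictures are saved under pics/ and viewed, at most 10 in all, crops included, and the job is handed in when it is done.

Besides the shell and the picture viewer there is one more tool, called after "Call:" by a JSON object that holds its "fn" and its "kwargs", one argument or row to a line. carry_out: Moves the arm, as the interface text tells. Its arguments: {"type":"object","properties":{"dp":{"type":"array","items":{"type":"array","items":{"type":"number"}}},"rotation":{"type":"array","items":{"type":"array","items":{"type":"number"}}},"hand":{"type":"array","items":{"type":"number"}}},"required":["dp","rotation","hand"]}

```bash
mkdir -p pics
cat > h.py <<'E'
import numpy as np, cv2
from scipy.spatial.transform import Rotation as R
from station import robot
def ray(s,px):
    u=cv2.undistortPoints(np.array([[px]],float),np.array(s["mtx"],float),np.array(s["dist"],float))[0,0]
    T=np.array(s["cam_to_world"]); return T[:3,3],T[:3,:3]@np.array([u[0],u[1],1.])
def onz(s,px,z):
    o,d=ray(s,px); return o+d*(z-o[2])/d[2]
def tri(s1,p1,s2,p2):
    A=np.zeros((3,3));b=np.zeros(3);rs=[ray(s1,p1),ray(s2,p2)]
    for o,d in rs:
        d=d/np.linalg.norm(d);P=np.eye(3)-np.outer(d,d);A+=P;b+=P@o
    x=np.linalg.solve(A,b)
    return x,[np.linalg.norm(np.cross(x-o,d/np.linalg.norm(d))) for o,d in rs]
E
python3 - <<'E'
from h import *
import pickle
S={n:robot.snapshot(n) for n in("scene","top")}
pickle.dump(S,open("s0.pkl","wb"))
for n in S: cv2.imwrite(f"pics/{n}0.png",cv2.resize(S[n]["img"][:,:,::-1],(800,600)))
st=robot.state();print(st["eef_pos"],st["tcp_rot"],st["clock"])
E
```

```text
[ 280.56861715 -558.14010279  230.62810448] [ 9.73000306e-01  2.30803049e-01 -1.69211121e-04 -5.72499353e-04] 0.1
```

View pics/scene0.png

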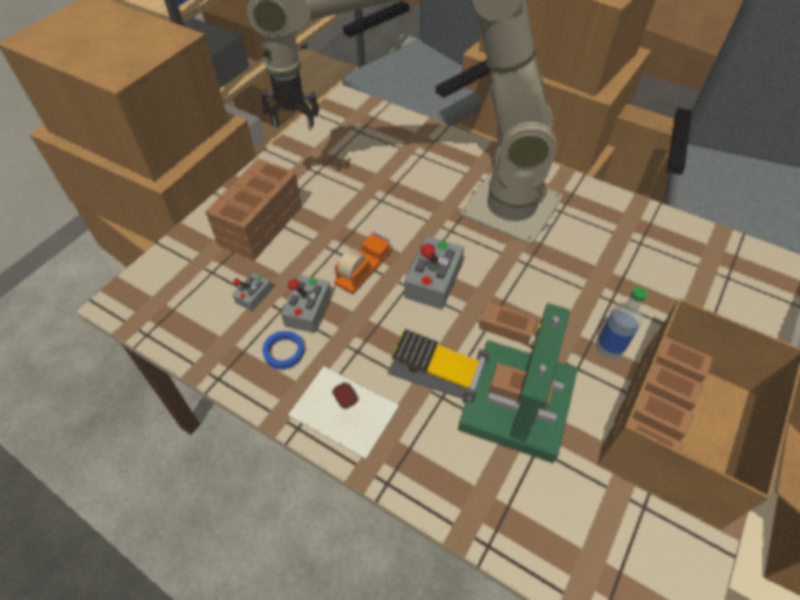

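View pics/top0.png

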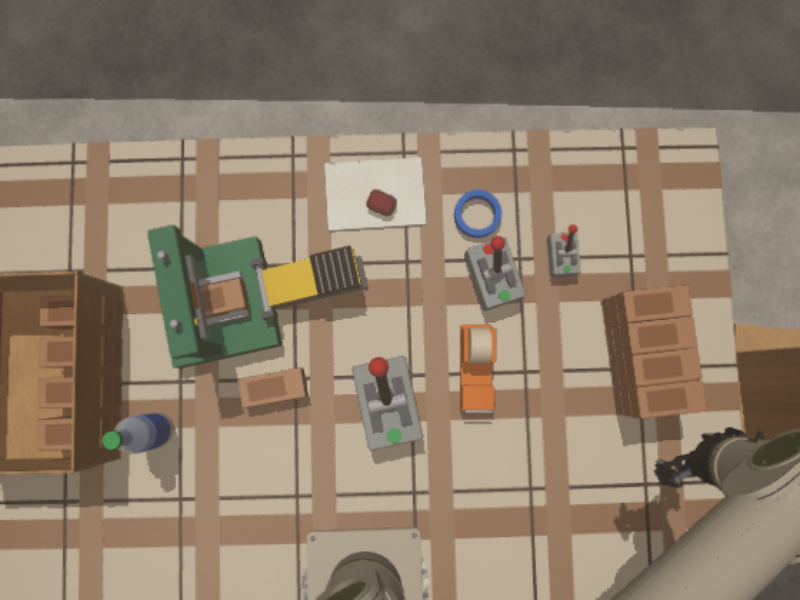

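The middle-sized box is at (495,272) in the top view, with its knob at (498,243), red dot at (488,249) and green dot at (505,295). In the scene view its knob is at (294,285). The press treadle pad is at (336,270) in the top view.

Run:
```python
from h import *
import pickle
S=pickle.load(open("s0.pkl","rb"))
def blobs(n,lo,hi,roi,mina=6):
    x0,y0,x1,y1=[int(v*.7) for v in roi]
    hsv=cv2.cvtColor(S[n]["img"],cv2.COLOR_RGB2HSV)
    m=cv2.inRange(hsv,lo,hi)
    if lo[0]==0 and hi[0]<=8: m|=cv2.inRange(hsv,(172,lo[1],lo[2]),(180,255,255))
    z=np.zeros_like(m);z[y0:y1,x0:x1]=m[y0:y1,x0:x1]
    k,l,s,c=cv2.connectedComponentsWithStats(z)
    return [(s[i].tolist(),c[i].round(2)) for i in range(1,k) if s[i,4]>=mina],z
for n,roi in(("top",(455,225,535,315)),("scene",(275,270,335,335))):
    for nm,lo,hi in(("red",(0,140,70),(8,255,255)),("green",(50,90,60),(85,255,255))):
        b,_=blobs(n,lo,hi,roi);print(n,nm,b)
s=S["top"]
for n,roi in(("top",(250,240,370,320)),("scene",(385,320,490,400))):
    b,z=blobs(n,(20,150,100),(35,255,255),roi,50);print(n,"yel",b)
    c=max(cv2.findContours(z,0,2)[0],key=cv2.contourArea);print(cv2.minAreaRect(c),cv2.boxPoints(cv2.minAreaRect(c)).round(1).tolist())
b,z=blobs("top",(0,0,0),(180,120,75),(305,240,365,305),20);print("dark",b)
for n,roi in(("top",(450,220,540,320)),("top",(240,230,380,320)),("scene",(265,265,345,345)),("scene",(380,310,500,410))):
    x0,y0,x1,y1=[int(v*.7) for v in roi]
    c=cv2.resize(S[n]["img"][y0:y1,x0:x1,::-1],(390,290),interpolation=2)
    globals().setdefault("C",[]).append(c)
cv2.imwrite("pics/crops.png",np.vstack([np.hstack(C[:2]),np.hstack(C[2:])]))
```

```text
top red [([339, 166, 14, 12, 103], array([345.53, 171.39]))]
top green [([350, 203, 7, 7, 37], array([352.73, 206.3 ]))]
scene red [([202, 195, 7, 8, 43], array([205.  , 198.53])), ([206, 216, 5, 5, 16], array([208.31, 217.88]))]
scene green [([216, 195, 5, 4, 17], array([218.12, 196.59]))]
top yel [([184, 181, 38, 33, 892], array([202.48, 197.42]))]
((202.32786560058594, 197.39346313476562), (25.65240478515625, 35.04301834106445), 76.75948333740234) [[182.3000030517578, 188.89999389648438], [216.39999389648438, 180.89999389648438], [222.3000030517578, 205.89999389648438], [188.1999969482422, 213.89999389648438]]
scene yel [([299, 241, 36, 30, 671], array([316.22, 256.03]))]
((316.3793029785156, 256.0517272949219), (32.31098937988281, 21.354963302612305), 21.801406860351562) [[297.3999938964844, 260.0], [305.29998779296875, 240.10000610351562], [335.29998779296875, 252.10000610351562], [327.3999938964844, 272.0]]
dark [([217, 173, 35, 36, 480], array([233.55, 191.41]))]
```

View pics/crops.png

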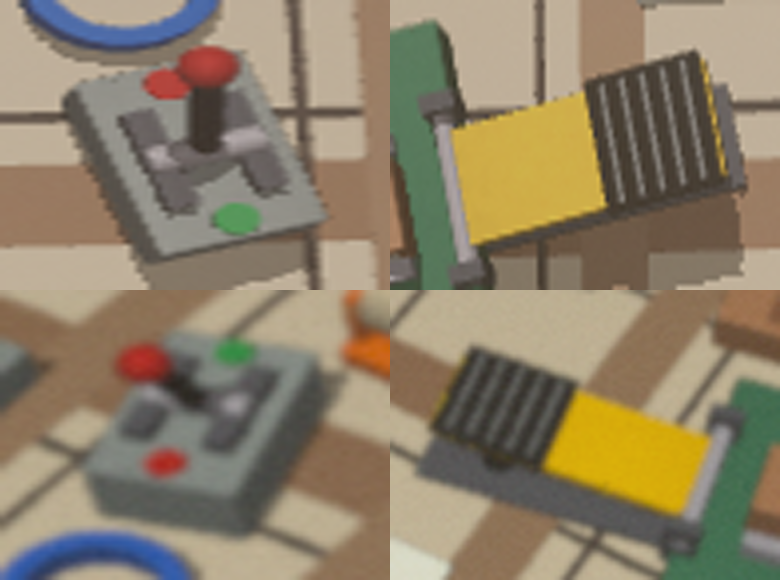

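Run:
```python
from h import *
import pickle
S=pickle.load(open("s0.pkl","rb"));t,c=S["top"],S["scene"]
r=lambda a:np.round(a,1)
for nm,a,b in(("knob",(348.6,170.2),(205.2,198.6)),("pad",(234.3,188.9),(291.5,245.4)),("reddot",(342,174.3),(208.3,217.9)),("green",(352.7,206.3),(218.1,196.6)),("yellow",(202.3,197.4),(316.4,256.05))):
    x,e=tri(t,a,c,b);print(nm,r(x),r(e))
g=onz(t,(352.7,206.3),60);rd=onz(t,(342,174.3),60);d=g-rd
print("dots",r(g),r(rd),"mid",r((g+rd)/2),np.linalg.norm(d),"yaw",np.arctan2(d[1],d[0]))
kn=onz(t,(348.6,170.2),68+83.9);print("knob at z152",r(kn), "expected", r((g+rd)/2-d/np.linalg.norm(d)*54.4))
for p,z in(((217.2,178),90),((244.6,171.9),100),((252.7,199.7),100),((222.8,206),90),((234.3,188.9),95)):print("pad",r(onz(t,p,z)))
y=onz(t,(202.3,197.4),82)-onz(t,(234.3,188.9),95);print("press +y yaw",np.arctan2(y[1],y[0]))
# dispenser, tape roll, loose pack in top
hsv=cv2.cvtColor(t["img"],cv2.COLOR_RGB2HSV)
for nm,lo,hi in(("disp",(5,190,120),(16,255,255)),("roll",(105,120,60),(125,255,255))):
    m=cv2.inRange(hsv,lo,hi);m[:,:230]=0;m[:,400:]=0
    k=max(cv2.findContours(m,0,2)[0],key=cv2.contourArea);b=cv2.boundingRect(k);print(nm,b,r(onz(t,b[:2],40)),r(onz(t,(b[0]+b[2],b[1]+b[3]),40)))
print("loose",r(onz(t,(272*.7,387*.7),45)),"TCP",robot.state()["eef_pos"], "R",r(R.from_quat(robot.state()["tcp_rot"]).as_matrix()*100)/100)
```

```text
knob [ 667.3 -274.9  158. ] [0.4 0.4]
pad [635.2  42.   87.6] [2.3 2.3]
reddot [ 675.8 -272.5   58.8] [0.4 0.4]
green [ 581.  -299.5   60.7] [1. 1.]
yellow [617.5 131.3  73.5] [1.9 1.9]
dots [ 580.6 -298.7   60. ] [ 675.3 -271.9   60. ] mid [ 628.  -285.3   60. ] 98.46004259375285 yaw -2.8657123773731596
knob at z152 [ 668.3 -275.6  151.9] expected [ 680.3 -270.5   60. ]
pad [668.5  87.7  90. ]
pad [681.9   9.  100. ]
pad [602.2 -12.  100. ]
pad [588.  73.  90.]
pad [635.   39.3  95. ]
press +y yaw 1.7808406847593685Traceback (most recent call last):
  File "<stdin>", line 16, in <module>
ValueError: max() iterable argument is empty
```

```bash
cat >> h.py <<'E'
def go(p,xdir,tilt=None):
    "tool-frame shift and turn to reach world p with tool down, tool x along angle xdir"
    st=robot.state();M=R.from_quat(st["tcp_rot"])
    D=R.from_euler("z",xdir)*R.from_euler("x",np.pi)
    print("dp",M.inv().apply(np.array(p)-st["eef_pos"]).round(1),"rot",(M.inv()*D).as_rotvec().round(3),"at",np.round(st["eef_pos"],1),"F",np.round(st["wrist_force"],1),"t",st["clock"],st["grip_width"])
E
python3 - <<'E'
from h import *
import pickle
S=pickle.load(open("s0.pkl","rb"));c=S["scene"];t=S["top"]
g=onz(c,(218.1,196.6),60);rd=onz(c,(208.3,217.9),60);d=g-rd
print(g,rd,(g+rd)/2,np.arctan2(d[1],d[0]),np.linalg.norm(d))
# box top corners from the top view (crop pixels)
f=lambda x,y:(315+x/6.19,154+y/4.14)
P=np.array([onz(t,f(*p),60) for p in((68,95),(243,50),(325,215),(158,257))]);print(P.round(1),P.mean(0))
go([713,-260,231],0.27)
E
```

```text
[ 581.00512268 -300.90032351   60.        ] [ 676.54891742 -272.20167427   60.        ] [ 628.77702005 -286.55099889   60.        ] -2.849794911802137 99.76085997559822
[[ 668.7 -224.9   60. ]
 [ 698.8 -308.9   60. ]
 [ 580.5 -341.8   60. ]
 [ 553.2 -262.2   60. ]] [ 625.29281496 -284.43902971   60.        ]
dp [ 5.203e+02 -7.220e+01 -3.000e-01] rot [-0.001  0.     0.196] at [ 280.6 -558.1  230.6] F [ 0.1 -0.   0.2] t 0.1 85.71416504137753
```

Call:
{"fn": "carry_out", "kwargs": {
  "dp": [
    [50,-7,0],
    [98,-14,0],
    [146,-20,0],
    [194,-27,0],
    [242,-34,0],
    [290,-40,0],
    [338,-47,0],
    [386,-54,0],
    [434,-60,0],
    [482,-67,0],
    [520,-72,0],
    [520,-72,0]
  ],
  "rotation": [
    [0,0,0.02],
    [0,0,0.04],
    [0,0,0.06],
    [0,0,0.08],
    [0,0,0.1],
    [0,0,0.12],
    [0,0,0.14],
    [0,0,0.16],
    [0,0,0.18],
    [0,0,0.18],
    [0,0,0.18],
    [0,0,0.18]
  ],
  "hand": [1,1,1,1,1,1,1,1,1,1,1,1]
}}

```text
clock: 1.3
eef_pos: [716.5, -253.5, 228.8]
tcp_rot: [0.989, 0.146, -0.0, -0.002]
wrist_force: [0.6, 0.6, 0.5]
grip_width: -0.3
grasp_force: 0.0
```

```bash
python3 -c "
from h import *
go([713,-261,140],.287)
s=robot.snapshot('scene');c=s['img'][110:330,80:400,::-1]
cv2.imwrite('pics/a.png',cv2.resize(c,(800,550)))"
```

```text
dp [-5.5  6.6 88.7] rot [-0.005 -0.     0.007] at [ 716.5 -253.5  228.8] F [0.6 0.6 0.5] t 1.3 -0.27895105970616846
```

View pics/a.png

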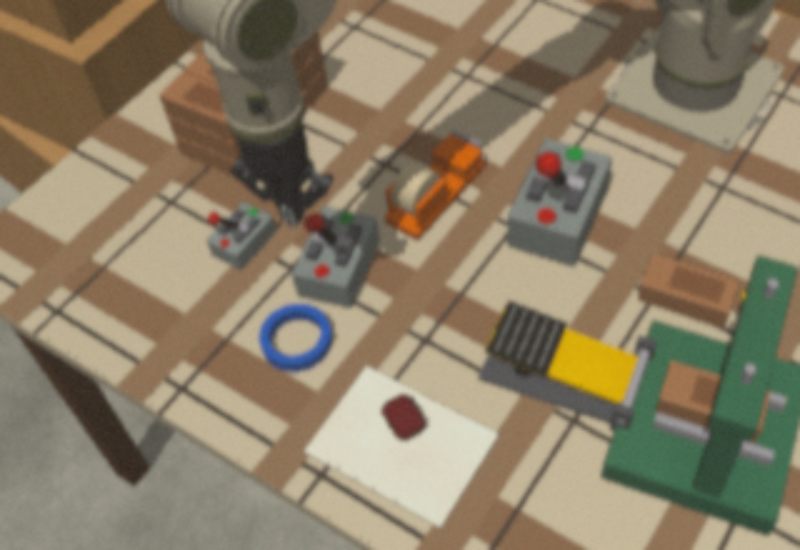

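The picture shows the shut fingers at about (290,220), just beyond the knob at (318,225). Next I descend.

Call:
{"fn": "carry_out", "kwargs": {
  "dp": [
    [0,0,0],
    [0,0,30],
    [0,0,60],
    [0,0,90],
    [0,0,90],
    [0,0,90]
  ],
  "rotation": [
    [0,0,0],
    [0,0,0],
    [0,0,0],
    [0,0,0],
    [0,0,0],
    [0,0,0]
  ],
  "hand": [1,1,1,1,1,1]
}}

```text
clock: 1.95
eef_pos: [712.3, -261.9, 142.2]
tcp_rot: [0.99, 0.142, -0.0, 0.0]
wrist_force: [1.2, -0.3, 1.8]
grip_width: -0.1
grasp_force: 0.0
```

```bash
python3 -c "
from h import *
d=np.array([-.959,-.283,0])
go(np.array([628,-286,142])+d*-90,.287)
go(np.array([628,-286,142])+d*20,.287)"
```

```text
dp [ 2.3 -0.8  0.2] rot [ 0.     0.    -0.003] at [ 712.3 -261.9  142.2] F [ 1.2 -0.3  1.8] t 1.95 -0.13539682617745993
dp [-107.7   -0.4    0.3] rot [ 0.     0.    -0.003] at [ 712.3 -261.9  142.2] F [ 1.2 -0.3  1.8] t 1.95 -0.13539682617745993
```

Call:
{"fn": "carry_out", "kwargs": {
  "dp": [
    [-10,0,0],
    [-20,0,0],
    [-30,0,0],
    [-40,0,0],
    [-50,0,0],
    [-60,0,0],
    [-70,0,0],
    [-80,0,0],
    [-90,0,0],
    [-100,0,0],
    [-108,0,0],
    [-108,0,0]
  ],
  "rotation": [
    [0,0,0],
    [0,0,0],
    [0,0,0],
    [0,0,0],
    [0,0,0],
    [0,0,0],
    [0,0,0],
    [0,0,0],
    [0,0,0],
    [0,0,0],
    [0,0,0],
    [0,0,0]
  ],
  "hand": [1,1,1,1,1,1,1,1,1,1,1,1]
}}

```text
clock: 3.15
eef_pos: [608.1, -291.9, 141.4]
tcp_rot: [0.99, 0.142, -0.0, 0.0]
wrist_force: [0.6, -0.6, 0.8]
grip_width: -0.3
grasp_force: 0.0
```

```bash
python3 -c "
from h import *
s=robot.snapshot('scene');c=s['img'][150:290,130:330,::-1]
cv2.imwrite('pics/b.png',cv2.resize(c,(800,560)))
go([628,-286,142],.287)"
```

```text
dp [20.1  0.1 -0.6] rot [ 0.     0.001 -0.002] at [ 608.6 -291.6  141.4] F [0.1 0.2 0.4] t 3.2 -0.2682056382092997
```

View pics/b.png

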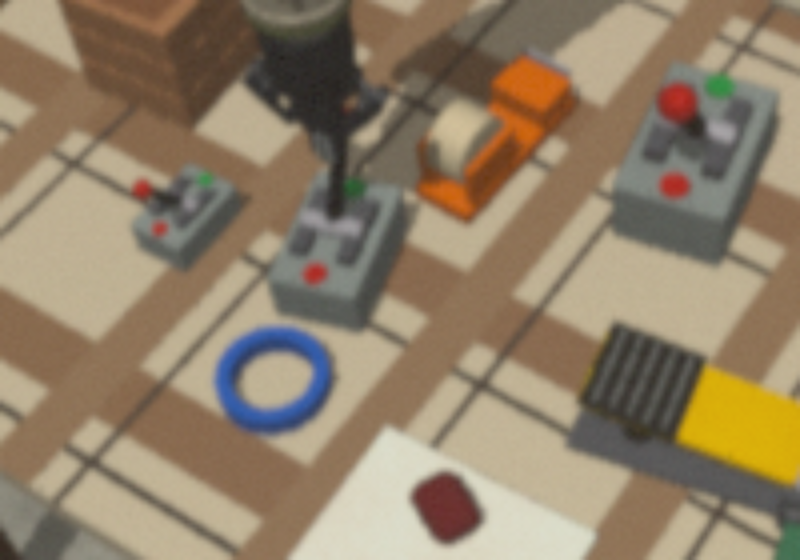

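The rod now stands past upright behind the fingers, at about (340,190). I'll push on gently to the stop.

Call:
{"fn": "carry_out", "kwargs": {
  "dp": [
    [-4,0,0],
    [-8,0,0],
    [-10,0,0],
    [-10,0,0]
  ],
  "rotation": [
    [0,0,0],
    [0,0,0],
    [0,0,0],
    [0,0,0]
  ],
  "hand": [1,1,1,1]
}}

```text
clock: 3.6
eef_pos: [600.3, -293.5, 141.6]
tcp_rot: [0.99, 0.143, 0.001, 0.0]
wrist_force: [4.3, -0.5, -0.5]
grip_width: -0.1
grasp_force: 1.7
```

Call:
{"fn": "carry_out", "kwargs": {
  "dp": [
    [-3,0,0],
    [-6,0,0],
    [-6,0,0]
  ],
  "rotation": [
    [0,0,0],
    [0,0,0],
    [0,0,0]
  ],
  "hand": [1,1,1]
}}

```text
clock: 3.9
eef_pos: [599.4, -293.3, 142.1]
tcp_rot: [0.99, 0.144, 0.005, 0.001]
wrist_force: [25.8, 0.6, -10.8]
grip_width: 0.1
grasp_force: 12.1
```

The toggle is at its stop: force has risen to 26 N. Backing off, then rising.

Call:
{"fn": "carry_out", "kwargs": {
  "dp": [
    [15,0,0],
    [40,0,0],
    [50,0,-20],
    [50,0,-60],
    [50,0,-100],
    [50,0,-100],
    [50,0,-100]
  ],
  "rotation": [
    [0,0,0],
    [0,0,0],
    [0,0,0],
    [0,0,0],
    [0,0,0],
    [0,0,0],
    [0,0,0]
  ],
  "hand": [1,1,1,1,1,1,1]
}}

```text
clock: 4.6
eef_pos: [642.0, -281.8, 242.1]
tcp_rot: [0.99, 0.142, 0.0, 0.001]
wrist_force: [0.8, -0.2, -1.2]
grip_width: 0.3
grasp_force: 0.0
```

```bash
python3 -c "
from h import *
t=robot.snapshot('top');s=robot.snapshot('scene')
a=cv2.resize(t['img'][150:230,300:390,::-1],(400,356));b=cv2.resize(s['img'][165:245,180:270,::-1],(400,356))
cv2.imwrite('pics/c.png',np.hstack([a,b]))
go([635,41,180],.287)"
```

```text
dp [  85. -311.   60.] rot [-0.001  0.002 -0.001] at [ 641.2 -281.4  239.8] F [ 0.  -0.8  0.1] t 4.7 0.09725928046122208
```

View pics/c.png

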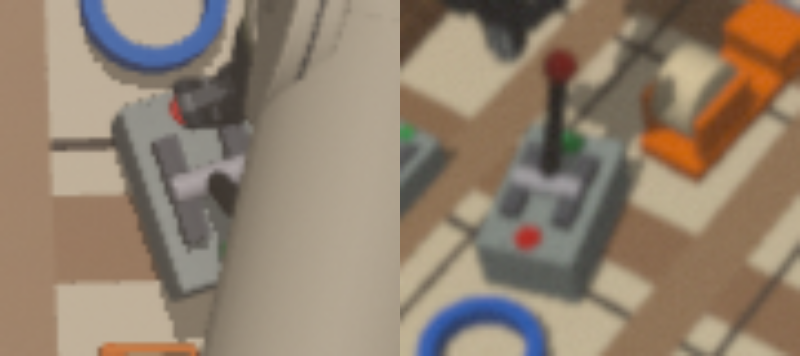

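The toggle now leans the other way: the knob is at (560,66) in the right crop. I'll check its angle, then move to above the pad.

```bash
python3 -c "
from h import *
import pickle
s=pickle.load(open('s0.pkl','rb'))['scene']
d=np.array([-.959,-.283,0])
for z in (152,156,160,165): p=onz(s,(216,179.8),z);print(z,p.round(1),((p-np.array([628,-286,0]))@d).round(1),'start',((onz(s,(205.2,198.6),z)-np.array([628,-286,0]))@d).round(1), 'arc',np.sqrt(max(0,1e4-(z-68)**2)).round(1))"
```

```text
152 [ 577.8 -298.8  152. ] 51.8 start -36.6 arc 54.3
156 [ 580.3 -296.3  156. ] 48.7 start -39.4 arc 47.5
160 [ 582.8 -293.7  160. ] 45.5 start -42.2 arc 39.2
165 [ 585.9 -290.6  165. ] 41.6 start -45.7 arc 24.3
```

Call:
{"fn": "carry_out", "kwargs": {
  "dp": [
    [12,-45,9],
    [24,-90,18],
    [36,-135,27],
    [48,-180,36],
    [60,-225,45],
    [72,-268,55],
    [85,-311,60],
    [85,-311,60],
    [85,-311,60]
  ],
  "rotation": [
    [0,0,0],
    [0,0,0],
    [0,0,0],
    [0,0,0],
    [0,0,0],
    [0,0,0],
    [0,0,0],
    [0,0,0],
    [0,0,0]
  ],
  "hand": [1,1,1,1,1,1,1,1,1]
}}

```text
clock: 5.6
eef_pos: [634.9, 42.1, 179.8]
tcp_rot: [0.99, 0.144, -0.001, -0.0]
wrist_force: [0.2, -1.0, -0.3]
grip_width: -0.0
grasp_force: 0.0
```

Call:
{"fn": "carry_out", "kwargs": {
  "dp": [
    [0,0,40],
    [0,0,70],
    [0,0,80],
    [0,0,88],
    [0,0,96],
    [0,0,104],
    [0,0,112],
    [0,0,119],
    [0,0,124],
    [0,0,124]
  ],
  "rotation": [
    [0,0,0],
    [0,0,0],
    [0,0,0],
    [0,0,0],
    [0,0,0],
    [0,0,0],
    [0,0,0],
    [0,0,0],
    [0,0,0],
    [0,0,0]
  ],
  "hand": [1,1,1,1,1,1,1,1,1,1]
}}

```text
clock: 6.6
eef_pos: [637.4, 39.4, 58.9]
tcp_rot: [0.99, 0.142, 0.001, 0.001]
wrist_force: [-2.8, -4.3, 10.1]
grip_width: 0.0
grasp_force: 5.1
```

Call:
{"fn": "carry_out", "kwargs": {
  "dp": [
    [0,0,4],
    [0,0,8],
    [0,0,10],
    [0,0,10]
  ],
  "rotation": [
    [0,0,0],
    [0,0,0],
    [0,0,0],
    [0,0,0]
  ],
  "hand": [1,1,1,1]
}}

```text
clock: 7.0
eef_pos: [637.4, 39.9, 50.6]
tcp_rot: [0.99, 0.142, 0.002, 0.001]
wrist_force: [-7.2, -4.0, 18.3]
grip_width: -0.0
grasp_force: 9.5
```

Call:
{"fn": "carry_out", "kwargs": {
  "dp": [
    [0,0,3],
    [0,0,6],
    [0,0,8],
    [0,0,8]
  ],
  "rotation": [
    [0,0,0],
    [0,0,0],
    [0,0,0],
    [0,0,0]
  ],
  "hand": [1,1,1,1]
}}

```text
clock: 7.4
eef_pos: [637.8, 40.2, 49.3]
tcp_rot: [0.99, 0.142, 0.002, 0.001]
wrist_force: [-36.7, -7.0, 77.9]
grip_width: -0.2
grasp_force: 38.4
```

The treadle is at its stop (z stalled, force jumped). I'll ease off slightly and hold.

Call:
{"fn": "carry_out", "kwargs": {
  "dp": [
    [0,0,-4],
    [0,0,-4],
    [0,0,-4],
    [0,0,-4],
    [0,0,-4],
    [0,0,-4],
    [0,0,-4],
    [0,0,-4],
    [0,0,-4],
    [0,0,-4],
    [0,0,-4],
    [0,0,-4]
  ],
  "rotation": [
    [0,0,0],
    [0,0,0],
    [0,0,0],
    [0,0,0],
    [0,0,0],
    [0,0,0],
    [0,0,0],
    [0,0,0],
    [0,0,0],
    [0,0,0],
    [0,0,0],
    [0,0,0]
  ],
  "hand": [1,1,1,1,1,1,1,1,1,1,1,1]
}}

```text
clock: 8.6
eef_pos: [637.6, 40.0, 49.9]
tcp_rot: [0.99, 0.142, 0.002, 0.001]
wrist_force: [-22.3, -6.2, 47.1]
grip_width: 0.1
grasp_force: 23.7
```

Call:
{"fn": "carry_out", "kwargs": {
  "dp": [
    [0,0,0],
    [0,0,0],
    [0,0,0],
    [0,0,-6],
    [0,0,-14],
    [0,0,-24],
    [0,0,-34],
    [0,0,-46],
    [0,0,-70],
    [0,0,-110],
    [0,0,-150],
    [0,0,-150]
  ],
  "rotation": [
    [0,0,0],
    [0,0,0],
    [0,0,0],
    [0,0,0],
    [0,0,0],
    [0,0,0],
    [0,0,0],
    [0,0,0],
    [0,0,0],
    [0,0,0],
    [0,0,0],
    [0,0,0]
  ],
  "hand": [1,1,1,1,1,1,1,1,1,1,1,1]
}}

```text
clock: 9.8
eef_pos: [638.8, 41.8, 200.5]
tcp_rot: [0.99, 0.142, 0.005, 0.0]
wrist_force: [0.2, 0.2, 0.5]
grip_width: 0.2
grasp_force: 0.0
```

```bash
python3 -c "
from h import *
t=robot.snapshot('top');s=robot.snapshot('scene')
print(robot.state()['eef_pos'])
a=cv2.resize(t['img'][150:270,80:390,::-1],(800,310));b=cv2.resize(s['img'][155:295,170:420,::-1],(500,280));
cv2.imwrite('pics/d.png',np.vstack([a,np.hstack([b,np.zeros((280,300,3),np.uint8)])]))"
```

```text
[636.5583885   41.25730566 194.80465382]
```

View pics/d.png

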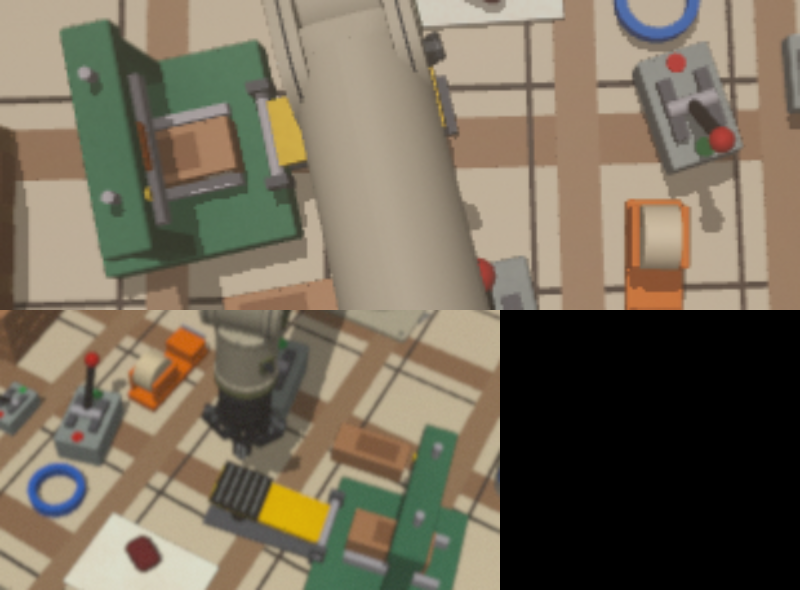

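The toggle leans over the green dot (knob at (722,138)). The treadle is back up, the pack is in place and the arm is clear of everything. Handing in.

```bash
python3 -c "
from station import robot
print(robot.close_job())"
```

```text
the job is handed in; nothing more can be done
None
```

The job is handed in, verdict not shown: toggle flipped to ON, treadle held at its stop for over 1.2 s and back up, and in the last pictures the pack and the other things in view look unmoved (bottle and stack not checked).

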